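# Vent the leak tester and work the test plug out of a timing cover

## Robot

A 6-joint arm with a two-finger parallel gripper is mounted at the origin on the work surface. World frame = base frame: x ahead of the robot, y to its left, z up, the work surface at z = 0. Lengths are in m, angles in rad, forces in N, time in s.
With the tool pointing down it reaches from about 0.375 to 0.9 m from the base axis. Payload 3.1 kg.
Tool frame: the origin (TCP) lies at the very end of the fingers, on their centre line; the grasp point (between the pads) lies 19 mm behind it; x points along the fingers, z is the direction in which the jaws open and shut, and the axes are right-handed (so a half turn about x gives the same grasp; the last joint's range is limited). The gripper opens to 87 mm and grips with 3 to 60 N. Pads are 19 mm wide; open, the fingers measure 117 mm over their backs; the gripper's body (75 mm by 190 mm) begins 51 mm behind the grasp point.
Start: joints at [1.012, 0.527, 1.433, -0, 1.181, -0.178], TCP at [0.232, 0.58, 0.223] pointing down, gripper open.
Joint ranges: [-3.08, 3.08], [-0.75, 2.2], [0.22, 2.44], [-1.43, 4.57], [0, 2.65], [-2.85, 2.85]. Speed limits (rad/s): [2.79, 2.79, 3.14, 3.14, 3.14, 3.14].

## Interface

Orientations are given as a unit quaternion [x, y, z, w].
In Python, from rig import get_obs, vision, hand_in gives the robot as it stands. The module is installed in compiled form; this text tells all that it offers.
- The arm moves only by the tool step_arm, never from a script. Its arguments are lists of equal length, an entry for each row: "slide": the shift along the world's x, y, z scaled (see below), a list of three; "turn": the turn, a rotation vector about the world's x, y, z scaled (see below), a list of three. In form: {"slide": [[dx, dy, dz], ...], "turn": [[wx, wy, wz], ...]}. A call has 1 to 12 rows; each row is the pose to reach, as a shift and turn from the pose commanded when the call began, turning the shorter way round; what a row does not reach only later rows make up. The controller multiplies each number of a shift by 0.1 m and each number of a turn by 2 pi rad. A row lasts 1/10 s, in which the tool goes at most 50 mm and 8.59 degrees, less where a joint would pass 70% of its speed; a pose out of reach is approached as far as the arm can. A call with a number of a shift or a turn outside -1 to 1 is refused whole. A call with a gripper value outside its range is refused whole. "jaw" is the opening, from 0 (shut) to 1 (fully open), set as the call begins (left out, the last holds). The fingers move at their own pace and stop on an object; "newtons" is the grip in N (left out, the last holds). Time passes only in rows, so rows that repeat a pose let the fingers close. It gives the time, the measured TCP pose, the force and the opening at its end, in the units of the state.
- get_obs(): the state, without advancing time (a new reading comes with each control period).
- vision.camera(name): name is "scene" or "top"; returns a dict with "image" (384x512x3 uint8, red, green, blue), "depth" (384x512 float32, m along the optical axis (not along the pixel's ray), 0 where there is no reading), "mtx" (3x3 intrinsics, pixels), "T" (4x4, takes a point from camera to world coordinates). Camera axes: x right, y down, z forward; pixel columns grow to the right and rows downward; lengths in m; the calibration is good to about 2 mm. A picture is of the moment at which its call begins.
- hand_in(): hands the job in, once; it reports no verdict.
Trained networks look in a picture, given as the dict that the camera call returned (one of the last four; its "shot" number tells which), for a name from the list of things; names that differ only in an ending like _2 or _b are one class to them, and where a whole thing is asked for, a point or a joint stands for the part that bears it (a point fixed in the world has none). Each returns a list of dicts, best first, with "p" (0 to 1); they miss things now and then, are a little off and sometimes report something else, mostly with a low value. They report only what shows in the picture. A call takes as long as a camera call. They do not tell look-alikes from the thing itself.
- vision.silhouettes(picture, thing): "mask" (384x512 bool, what is visible of it) and "centre" ([column, row] in pixels, amid what is visible of it).
- vision.spot_point(picture, thing): "centre" ([column, row] in pixels: a listed point, or the origin of a listed thing).
The state is a dict: "time": time; "q": joint angles; "joint_velocities": joint speeds; "joint_torque": joint torques, N m; "position": TCP position; "tool_rot": TCP orientation; "ft_force": force on the tool from outside, world axes, zero at the start; "moment": the same for the moment, N m; "grip_width": finger opening in m.
Only numpy, scipy, OpenCV 4.12 (cv2) and the standard library are available. Lean on these libraries where they do the work, as an engineer would, in place of code of your own. Each camera call takes 0.05 s, during which the arm holds its last target.

## Task

The leak test is over: turn the regulator knob on the blue test console back (counter-clockwise seen from above) to its zero stop, and only then take the orange test plug out of the silver timing cover. The plug is friction-tight and a straight pull just lifts the loose cover, so twist the plug to and fro about its starting position (more than 10 degrees each way) while pulling gently, keeping the cover down in its purple nest. Stand the plug upright on the middle of the purple pad in the white tray and let go, leaving the things round about where they are.

Things in the scene. Friction and masses are not known exactly. Their poses are not given: they have to be found in the camera images.
- regulator (a joint): regulator knob on the console: angle in rad, 0 at the zero stop, grows clockwise seen from above to at most 2.6; starts between 0.9 and 2.3. Turning it back is counter-clockwise seen from above. Light constant friction (0.04 N m), stays where left, hard stop at 0
- regulator_grip (a point): on the knob's axis, 7 mm below the top of its black bar grip, about 87 mm above the table. Bar 57 mm long, 14 mm thick, 32 mm high, on a disc 60 mm across; at joint value 0 it lies along the console's x axis, at value q it is turned by -q about vertical. A white line on its top marks the end that points to the console's -x at zero
- console: blue leak-test console fixed to the table, base 160 (x) x 150 (y) x 50 mm high, origin under its centre; an upright display panel 30 mm thick stands along its whole -x edge up to 130 mm above the table, its face towards the knob at x = -50 mm. The knob's axis is at x = +25 mm, y = 0
- nest: purple fixed nest, 200 (x) x 140 (y) x 22 mm, an open tray with walls 8 mm thick and inner floor at z = 8 mm, origin under its centre; holds the cover with 2 mm clearance all round and stops it turning, but not lifting
- cover: silver cast timing cover, 180 (x) x 120 (y) mm, loose in the nest, about 1 kg; origin at the centre of its underside. In its middle a round boss, 72 mm across, rises to 45 mm above the underside; the vertical bore in it holds the plug. Two other round bosses, 42 mm high, at (72, 36) and (-72, -36) mm
- plug: orange test plug, steel shaft, about 0.12 kg, 76 mm high; origin at the centre of the shaft's foot, z up. Shaft 36 mm across, 30 mm long; flange 52 mm across from z = 30 to 38 mm; grip bar 64 mm long along x, 18 mm thick along y, z = 38 to 76 mm. Seated: flange on the boss, foot 15 mm above the cover's underside, bar along the cover's x. Clears the bore after rising 30 mm
- tray: white open tray fixed to the table, 120 (x) x 215 (y) x 35 mm high, walls 5 mm, inner floor at z = 5 mm, origin under its centre; a wall as high as the rim across its middle (at y = 0) parts it into two bays centred at y = -52 and +52 mm
- pad: purple square pad fixed in one of the tray's bays, 70 x 70 x 3 mm, origin at the centre of its underside; its top is 8 mm above the table
- sprocket: steel chain sprocket lying in the tray's other bay, 78 mm across, 24 mm high, loose; origin under its centre. Leave alone
- spray: red spray can, 60 mm across and 170 mm tall, loose, standing; origin under its centre. Leave alone
- carton: cardboard carton 80 (x) x 120 (y) x 70 mm, loose; origin under its centre. Leave alone
- wrench: steel wrench 180 mm long, lying loose on the table between the robot and the work; leave alone
- bore (a point): centre of the bore's mouth, on top of the cover's boss. A spring seal in it grips the plug for the first 22 mm of its rise: a straight pull takes 20 to 29 N, more than the cover weighs; while the plug is turning, the friction acts mostly against the turn (about 0.45 N m) and it rises easily (3 mm per 0.7 rad of turn is safe)
Not all that is in view belongs to the job. Of the things shaped like the plug, the orange one is meant.

How it is judged:
By the outcome, as a careful person would: the job done as asked, in the order asked, and still so for the second after the job is handed in, with the robot touching nothing.
It also fails if it takes over 72 s, if anything falls off the work surface, if the arm or the gripper's body presses on something with over 40 N, if the wrist force passes 120 N, or if a joint passes its speed limit or range.

## Working session

There is one attempt and no reset: what is moved stays moved. The work goes in short steps, Python scripts to look and compute and a tool call to move; the robot and the scene stay as the last step left them, time stands still between calls to the robot, and variables do not carry over. Pictures are saved under pics/ and viewed, and the job is handed in when it is done.

Besides the shell and the picture viewer there is one more tool, called in YAML: its name, and indented under it one key for each argument. step_arm: Moves the arm, as the interface text tells. Its arguments: {"type":"object","properties":{"slide":{"type":"array"},"turn":{"type":"array"},"jaw":{"type":"number"},"newtons":{"type":"number"}},"required":["slide","turn"]}

```bash
mkdir -p pics; python3 - <<'E'
from rig import get_obs, vision
import cv2,numpy as np,pickle
o=get_obs();print({k:np.round(v,3).tolist() for k,v in o.items()})
for n in("scene","top"):
    c=vision.camera(n);pickle.dump(c,open(n+'.pkl','wb'))
    cv2.imwrite(f'pics/{n}0.png',cv2.resize(c["image"][:,:,::-1],(800,600)))
    print(n,np.round(c["T"],3).tolist(),np.round(c["mtx"],1).tolist())
    for t in["regulator_grip","console","nest","cover","plug","tray","pad","bore"]:
        print(t,[(np.round(d["centre"],1).tolist(),round(d["p"],2)) for d in vision.spot_point(c,t)][:3])
E
```

```text
{'time': 0.0, 'q': [1.012, 0.528, 1.434, -0.0, 1.181, -0.179], 'joint_velocities': [-0.0, 0.0, -0.001, -0.001, 0.0, 0.001], 'joint_torque': [-0.002, -44.005, -17.659, 0.063, 0.058, -0.0], 'position': [0.232, 0.58, 0.222], 'tool_rot': [-0.397, 0.586, 0.396, 0.585], 'ft_force': [0.614, 0.588, -0.371], 'moment': [-0.001, -0.013, -0.014], 'grip_width': 0.087}
scene [[0.881, 0.306, -0.36, 0.954], [0.472, -0.57, 0.672, -0.77], [0.0, -0.762, -0.647, 0.855], [0.0, 0.0, 0.0, 1.0]] [[442.5, 0.0, 256.5], [0.0, 442.5, 182.2], [0.0, 0.0, 1.0]]
regulator_grip [([293.9, 207.4], 0.9), ([163.7, 304.1], 0.22)]
console [([282.1, 227.7], 0.86)]
nest [([289.9, 152.4], 0.77), ([288.9, 141.3], 0.55)]
cover [([289.2, 148.5], 0.82), ([287.7, 151.0], 0.28)]
plug [([287.9, 184.2], 0.86), ([300.2, 125.6], 0.74), ([283.4, 146.6], 0.7)]
tray [([173.2, 286.2], 0.61)]
pad [([177.6, 270.1], 0.97), ([295.0, 207.7], 0.52)]
bore [([289.6, 138.7], 0.93)]
top [[-0.004, -0.984, 0.179, 0.3], [-1.0, 0.0, -0.022, 0.052], [0.021, -0.179, -0.984, 1.469], [0.0, 0.0, 0.0, 1.0]] [[493.5, 0.0, 250.9], [0.0, 493.5, 188.1], [0.0, 0.0, 1.0]]
regulator_grip [([260.1, 152.4], 0.6), ([156.0, 208.7], 0.28)]
console [([260.5, 167.1], 0.84)]
nest []
cover [([157.8, 209.1], 0.91)]
plug [([105.7, 216.8], 0.62), ([209.7, 191.2], 0.54), ([100.4, 185.7], 0.53)]
tray [([360.4, 218.7], 0.94)]
pad [([344.2, 221.7], 0.62)]
bore [([154.7, 208.6], 0.96)]
```

View pics/scene0.png

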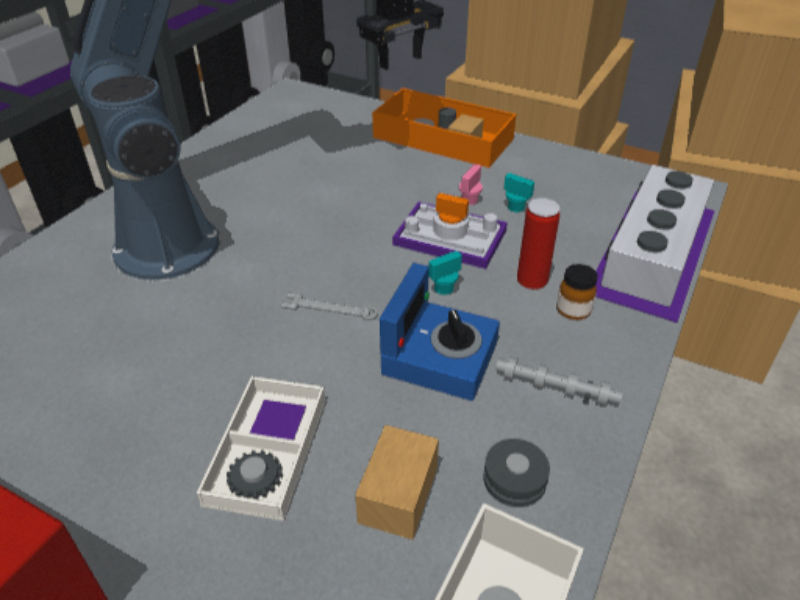

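View pics/top0.png

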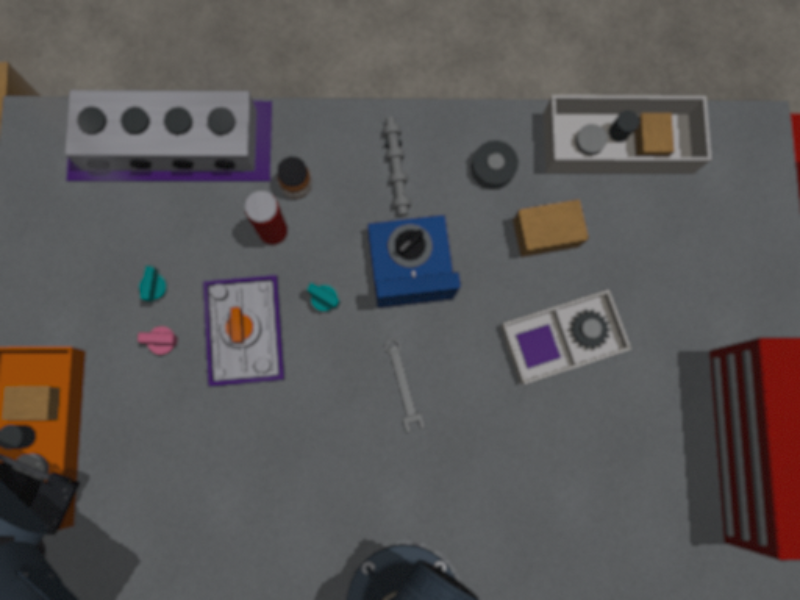

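The orange plug (top 800-px picture (240,325), scene (452,208)) sits in the silver cover in the purple nest. The look-alikes are teal at (152,284) and (323,297), and pink at (157,340). The orange one fits the description, so I'll confirm it in a crop and measure.

```bash
cat > h.py <<'E'
import numpy as np,cv2,pickle
def cloud(c):
    d=c["depth"];K=c["mtx"];v,u=np.mgrid[:384,:512]
    P=np.stack([(u-K[0,2])/K[0,0]*d,(v-K[1,2])/K[1,1]*d,d],-1)
    W=P@c["T"][:3,:3].T+c["T"][:3,3]; W[d==0]=np.nan
    return W
def rect(xy):
    (c,s,a)=cv2.minAreaRect((xy*1000).astype(np.float32)); return np.round(c,1),np.round(s,1),round(a,1)
E
python3 - <<'E'
from h import *
for n in("top","scene"):
    c=pickle.load(open(n+'.pkl','rb'));W=cloud(c);I=c["image"];H=cv2.cvtColor(I,cv2.COLOR_RGB2HSV)
    h,s,v=[H[...,i].astype(int) for i in range(3)];z=W[...,2]
    def rep(name,m,box=None):
        if box is not None:
            b=np.zeros_like(m);b[box[0]:box[1],box[2]:box[3]]=1;m=m&b
        m=m&np.isfinite(z)
        p=W[m];
        if len(p)<5: print(name,len(p));return
        print(n,name,len(p),"z",np.round(np.percentile(p[:,2],[5,50,95]),3),"med",np.round(np.median(p,0),4),rect(p[:,:2]))
    B={"top":dict(con=(130,205,225,300),pl=(190,225,140,170),pad=(195,245,320,370),nest=(170,250,125,187),tray=(180,250,315,410)),
       "scene":dict(con=(160,260,240,325),pl=(115,150,270,310),pad=(245,290,150,205),nest=(120,175,245,330),tray=(235,335,120,215))}[n]
    blue=(h>100)&(h<125)&(s>130)
    rep("console top",blue&(abs(z-.05)<.006),B["con"])
    rep("panel top",blue&(abs(z-.13)<.006),B["con"])
    rep("knob top",(z>.088)&(z<.1)&(v<120)&~blue,B["con"])
    rep("knob disc",(z>.053)&(z<.067)&~blue,B["con"])
    org=(h>5)&(h<18)&(s>150)
    rep("plug top",org&(z>.094),B["pl"]); rep("plug flange",org&(z<.08),B["pl"])
    pur=(h>125)&(h<150)&(s>90)
    rep("pad",pur,B["pad"]);rep("nest",pur&(z>.015),B["nest"])
    rep("tray rim",(z>.030)&(z<.04)&(s<40),B["tray"])
    rep("boss",(z>.046)&(z<.058)&(s<60),B["nest"])
    r0,r1,c0,c1=B["pl"]; a=I[r0-25:r1+25,c0-30:c1+30]; k=B["con"]; b=I[k[0]:k[1],k[2]:k[3]]
    a=cv2.resize(a,(400,400));b=cv2.resize(b,(400,400),interpolation=cv2.INTER_CUBIC)
    cv2.imwrite(f'pics/crop_{n}.png',np.hstack([a,b])[:,:,::-1])
E
```

```text
top console top 1102 z [0.045 0.049 0.054] med [ 0.6363 -0.0063  0.0492] (array([624.5, -14.7]), array([159.7, 147.3]), 6.9)
top panel top 555 z [0.125 0.129 0.133] med [ 0.5604 -0.0222  0.1286] (array([560.3, -22.1]), array([ 30.8, 148.5]), 6.5)
top knob top 95 z [0.089 0.092 0.098] med [ 0.6493 -0.0108  0.0918] (array([607.3, -14. ]), array([123.6, 144.5]), 6.4)
top knob disc 396 z [0.054 0.059 0.066] med [ 0.6451 -0.0097  0.0591] (array([623.1, -12.5]), array([155.3, 144.9]), 6.4)
top plug top 127 z [0.095 0.099 0.104] med [0.4927 0.3021 0.0987] (array([493.9, 303. ]), array([60. , 18.5]), 5.7)
top plug flange 92 z [0.056 0.06  0.074] med [0.4957 0.2929 0.0604] (array([497.9, 300.6]), array([45.3, 39.5]), 67.8)
top pad 452 z [0.001 0.006 0.012] med [ 0.4659 -0.258   0.0064] (array([ 465.6, -258.1]), array([63.3, 64. ]), 18.3)
top nest 470 z [0.017 0.021 0.026] med [0.4802 0.308  0.0214] (array([495.8, 303.2]), array([200. , 139.4]), 5.1)
top tray rim 358 z [0.03  0.033 0.038] med [ 0.4897 -0.315   0.0335] (array([ 480. , -306.1]), array([119.7, 215.5]), 17.5)
top boss 298 z [0.047
[... 612 characters left out ...]
z [0.095 0.098 0.1  ] med [0.4987 0.2959 0.0976] (array([497.1, 297.8]), array([61.6, 23.6]), 3.2)
scene plug flange 154 z [0.057 0.066 0.079] med [0.4987 0.2898 0.0656] (array([470.4, 364.1]), array([ 66.2, 197. ]), 23.8)
scene pad 610 z [0.005 0.007 0.01 ] med [ 0.4672 -0.2615  0.0072] (array([ 465.8, -259.6]), array([69.3, 71.1]), 18.1)
scene nest 299 z [0.016 0.02  0.024] med [0.5153 0.2405 0.0203] (array([497.2, 297.4]), array([202.5, 148.3]), 5.4)
scene tray rim 721 z [0.03  0.033 0.036] med [ 0.491  -0.3343  0.0334] (array([ 483. , -311.8]), array([120.9, 217.6]), 17.6)
scene boss 183 z [0.047 0.05  0.055] med [0.5086 0.2769 0.0498] (array([501.4, 288.1]), array([184.8,  54.9]), 28.9)
```

```bash
python3 -c "
import cv2,numpy as np
cv2.imwrite('pics/cr.png',np.vstack([cv2.resize(cv2.imread('pics/crop_top.png'),(600,300)),cv2.resize(cv2.imread('pics/crop_scene.png'),(600,300))]))"
```

```text
(no output)
```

View pics/cr.png

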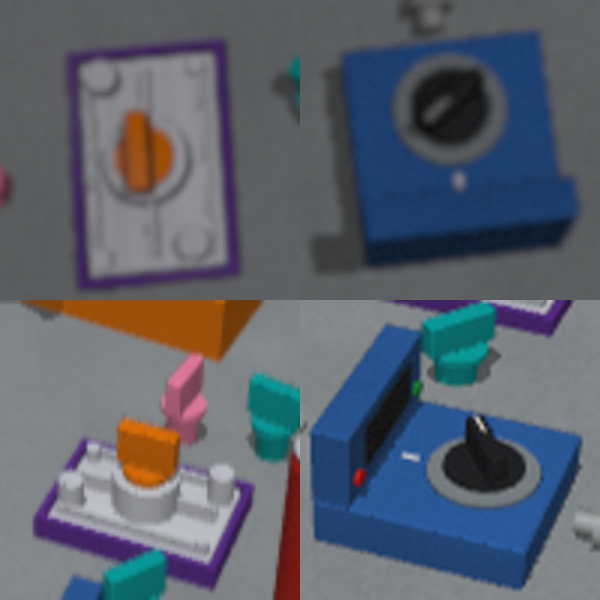

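The crops confirm it: the orange plug is in the silver cover's middle boss, and the knob's white line points down-left, towards -x/+y, about 1 rad off zero. The two cameras disagree by about (3,-5.5) mm, so next I refine the knob angle and check that offset on the gripper.

```bash
python3 - <<'E'
from h import *
from rig import get_obs
from scipy.spatial.transform import Rotation as R
o=get_obs();r=R.from_quat(o["tool_rot"]);M=r.as_matrix();print(np.round(M,3).tolist()); print("jaw ang",np.degrees(np.arctan2(M[1,2],M[0,2])))
ax={"top":(.6495,-.0118),"scene":(.6536,-.0173)}
for n in("top","scene"):
    c=pickle.load(open(n+'.pkl','rb'));W=cloud(c);I=c["image"].astype(int)
    d=np.hypot(W[...,0]-ax[n][0],W[...,1]-ax[n][1])
    for lo,hi in((.078,.105),(.085,.105)):
        m=(d<.036)&(W[...,2]>lo)&(W[...,2]<hi);p=W[m]
        cc,vv=np.linalg.eigh(np.cov(p[:,:2].T));e=vv[:,1]
        print(n,lo,m.sum(),np.round(p.mean(0),4),np.degrees(np.arctan2(e[1],e[0])),rect(p[:,:2]))
    q=(I.min(-1)>120)&m; print("white",np.round(W[q].mean(0),4),q.sum())
    # gripper points near start TCP
    T=o["position"];L=(W-T)@M  # tool frame coords
    g=(abs(L[...,2])<.07)&(abs(L[...,1])<.03)&(L[...,0]<.01)&(L[...,0]>-.045)
    p=L[g];print(n,"fingers",len(p)); 
    for s in(1,-1):
        f=p[p[:,2]*s>.02]; 
        if len(f)>5: print(s,np.round(np.percentile(f,[2,50,98],0),4).tolist())
E
```

```text
[[0.0, -0.928, 0.372], [0.0, 0.372, 0.928], [-1.0, -0.0, 0.0]]
jaw ang 68.18239479424855
top 0.078 105 [ 0.6481 -0.0105  0.0913] 133.10313447528762 (array([649.2, -10.6]), array([14.6, 55.8]), 43.5)
top 0.085 98 [ 0.6487 -0.0108  0.092 ] 132.84858249900486 (array([649.2, -10.6]), array([14.6, 55.8]), 43.5)
white [nan nan nan] 0
top fingers 12
1 [[-0.0275, -0.0091, 0.0435], [-0.017, -0.0073, 0.0476], [-0.0005, -0.0034, 0.0522]]
scene 0.078 130 [ 0.6547 -0.0214  0.0904] 134.5865087543528 (array([653. , -17.8]), array([14.8, 56.9]), 44.6)
scene 0.085 106 [ 0.6544 -0.0203  0.0923] 133.80355734648577 (array([653. , -17.8]), array([14.8, 56.9]), 44.6)
white [ 0.6407 -0.0018  0.0934] 4
scene fingers 163
1 [[-0.0442, -0.0137, 0.0359], [-0.0225, -0.0048, 0.0418], [0.0002, 0.0104, 0.0528]]
-1 [[-0.0441, -0.0131, -0.0628], [-0.022, -0.0066, -0.056], [0.0021, 0.0095, -0.0441]]<stdin>:13: RuntimeWarning: Mean of empty slice.
  ret = um.true_divide(
```

step_arm:
  slide:
    - [0.23,-0.33,-0.03]
    - [0.47,-0.66,-0.06]
    - [0.7,-0.985,-0.1]
  turn:
    - [0,0,-0.004]
    - [0,0,-0.008]
    - [0,0,-0.0115]
  jaw: 0.45
  newtons: 30

```text
time: 1.2
position: [0.3028, 0.4809, 0.2126]
tool_rot: [-0.375, 0.599, 0.375, 0.6]
ft_force: [0.1, -0.3, 0.1]
grip_width: 0.0706
```

step_arm:
  slide:
    - [0.23,-0.33,-0.03]
    - [0.47,-0.66,-0.06]
    - [0.7,-0.985,-0.1]
  turn:
    - [0,0,-0.004]
    - [0,0,-0.008]
    - [0,0,-0.0115]

```text
time: 1.5
position: [0.3732, 0.382, 0.2028]
tool_rot: [-0.353, 0.612, 0.353, 0.613]
ft_force: [1.2, 0.4, 0.2]
grip_width: 0.0473
```

step_arm:
  slide:
    - [0.23,-0.33,0]
    - [0.47,-0.66,0]
    - [0.7,-0.985,0]
  turn:
    - [0,0,-0.004]
    - [0,0,-0.008]
    - [0,0,-0.0115]

```text
time: 1.8
position: [0.4433, 0.2833, 0.2027]
tool_rot: [-0.33, 0.625, 0.33, 0.625]
ft_force: [1.3, 0.3, -0.8]
grip_width: 0.0396
```

step_arm:
  slide:
    - [0.23,-0.33,0]
    - [0.47,-0.66,0]
    - [0.7,-0.985,0]
  turn:
    - [0,0,-0.004]
    - [0,0,-0.008]
    - [0,0,-0.0115]

```text
time: 2.1
position: [0.5133, 0.1848, 0.2028]
tool_rot: [-0.308, 0.636, 0.307, 0.637]
ft_force: [1.4, 0.6, -0.6]
grip_width: 0.0389
```

step_arm:
  slide:
    - [0.23,-0.33,0]
    - [0.47,-0.66,0]
    - [0.7,-0.985,0]
  turn:
    - [0,0,-0.004]
    - [0,0,-0.008]
    - [0,0,-0.0115]

```text
time: 2.4
position: [0.5833, 0.0861, 0.2027]
tool_rot: [-0.284, 0.647, 0.284, 0.648]
ft_force: [0.6, 0.2, -0.4]
grip_width: 0.0393
```

step_arm:
  slide:
    - [0.23,-0.33,-0.1]
    - [0.47,-0.66,-0.2]
    - [0.7,-0.985,-0.35]
    - [0.7,-0.985,-0.35]
  turn:
    - [0,0,-0.004]
    - [0,0,-0.008]
    - [0,0,-0.0115]
    - [0,0,-0.0115]

```text
time: 2.8
position: [0.6545, -0.0158, 0.1654]
tool_rot: [-0.26, 0.658, 0.259, 0.658]
ft_force: [-0.8, 0.7, -0.3]
grip_width: 0.039
```

```bash
cat > look.py <<'E'
import sys
from h import *
from rig import get_obs, vision
from scipy.spatial.transform import Rotation as R
def look(tag):
    o=get_obs();M=R.from_quat(o["tool_rot"]).as_matrix()
    print(round(o["time"],2),np.round(o["position"],4),"jaw",np.degrees(np.arctan2(M[1,2],M[0,2])).round(1),"F",np.round(o["ft_force"],1),"M",np.round(o["moment"],2),"w",round(o["grip_width"],4),"q6",round(o["q"][5],2))
    cs={}
    for n in("scene","top"):
        c=vision.camera(n);cs[n]=c;pickle.dump(c,open(n+'1.pkl','wb'))
    return o,M,cs
def save(cs,tag,boxes):
    ims=[cv2.resize(cs[n]["image"][b[0]:b[1],b[2]:b[3]],(400,400),interpolation=cv2.INTER_CUBIC) for n,b in boxes.items()]
    cv2.imwrite(f'pics/{tag}.png',np.hstack(ims)[:,:,::-1])
E
python3 - <<'E'
from look import *
o,M,cs=look('')
save(cs,'k1',{"scene":(110,250,220,360),"top":(90,230,190,330)})
w=o["grip_width"]
for n,c in cs.items():
    W=cloud(c);L=(W-o["position"])@M
    g=(abs(L[...,2])<.055)&(abs(L[...,1])<.025)&(L[...,0]<.006)&(L[...,0]>-.04)
    p=L[g]
    for s in(1,-1):
        f=p[p[:,2]*s>.008]
        if len(f)>5: print(n,s,len(f),np.round(np.percentile(f,[2,50,98],0),4).tolist())
E
```

```text
2.8 [ 0.6545 -0.0158  0.1654] jaw 43.0 F [-0.8  0.7 -0.3] M [-0.02 -0.    0.05] w 0.039 q6 -0.94
scene 1 96 [[-0.0398, -0.015, 0.0176], [-0.0215, -0.0102, 0.02], [-0.0012, 0.0096, 0.0284]]
scene -1 81 [[-0.0391, -0.0146, -0.0332], [-0.0185, -0.0109, -0.0289], [-0.0004, 0.0104, -0.0211]]
```

View pics/k1.png

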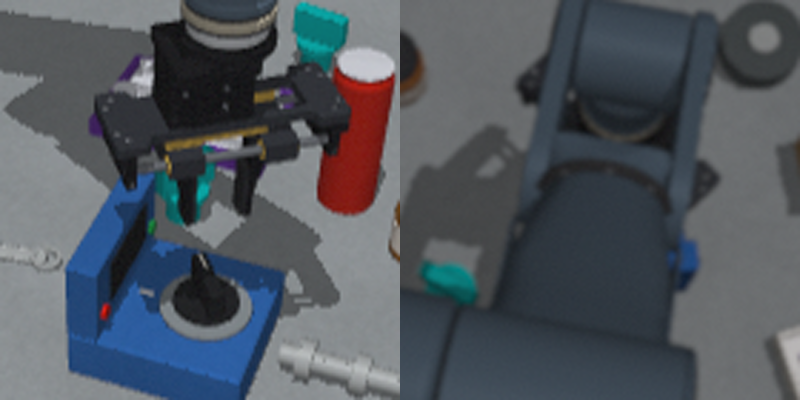

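step_arm:
  slide:
    - [0.01,-0.03,-0.2]
    - [0.01,-0.03,-0.5]
    - [0.01,-0.03,-0.8]
    - [0.01,-0.03,-0.96]
    - [0.01,-0.03,-0.96]
  turn:
    - [0,0,0]
    - [0,0,0]
    - [0,0,0]
    - [0,0,0]
    - [0,0,0]

```text
time: 3.4
position: [0.651, -0.0123, 0.0696]
tool_rot: [-0.26, 0.659, 0.263, 0.655]
ft_force: [-0.3, -0.1, 0.4]
grip_width: 0.0388
```

```bash
python3 - <<'E'
from look import *
o,M,cs=look('')
save(cs,'k2',{"scene":(110,250,220,360),"top":(90,230,190,330)})
E
```

```text
3.4 [ 0.651  -0.0123  0.0696] jaw 43.4 F [-0.3 -0.1  0.4] M [-0.02  0.03 -0.05] w 0.0388 q6 -0.95
```

View pics/k2.png

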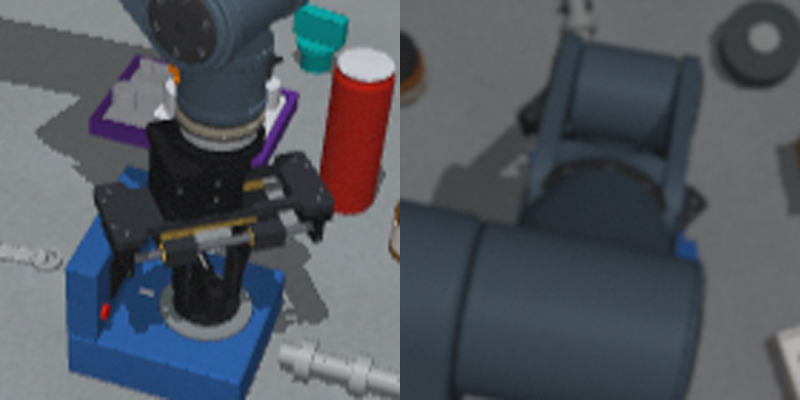

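The fingers straddle the bar (scene crop around (210,285)). I'll close on it.

step_arm:
  slide:
    - [0.01,-0.01,0.0]
    - [0.01,-0.01,0]
    - [0.01,-0.01,0]
    - [0.01,-0.01,0]
    - [0.01,-0.01,0]
  turn:
    - [0,0,0]
    - [0,0,0]
    - [0,0,0]
    - [0,0,0]
    - [0,0,0]
  jaw: 0
  newtons: 20

```text
time: 4.0
position: [0.6541, -0.0155, 0.0723]
tool_rot: [-0.262, 0.657, 0.261, 0.657]
ft_force: [-2.4, -2.7, 3.5]
grip_width: 0.014
```

```bash
python3 -c "
from rig import get_obs
o=get_obs();print({k:[round(float(x),4) for x in __import__('numpy').atleast_1d(v)] for k,v in o.items() if k in('time','position','ft_force','moment','grip_width')})"
```

```text
{'time': [4.0], 'position': [0.6541, -0.0155, 0.0723], 'ft_force': [-2.4299, -2.6658, 3.481], 'moment': [-0.4438, 0.3887, 0.0283], 'grip_width': [0.014]}
```

step_arm:
  slide:
    - [0,0,0]
    - [0,0,0]
    - [0,0,0]
    - [0,0,0]
    - [0,0,0]
    - [0,0,0]
    - [0,0,0]
    - [0,0,0]
    - [0,0,0]
    - [0,0,0]
  turn:
    - [0,0,0.015]
    - [0,0,0.03]
    - [0,0,0.046]
    - [0,0,0.062]
    - [0,0,0.078]
    - [0,0,0.094]
    - [0,0,0.11]
    - [0,0,0.125]
    - [0,0,0.137]
    - [0,0,0.137]

```text
time: 5.0
position: [0.6548, -0.0137, 0.0723]
tool_rot: [-0.511, 0.488, 0.511, 0.489]
ft_force: [-0.3, 3.5, 5.6]
grip_width: 0.0142
```

```bash
cat > st.py <<'E'
from rig import get_obs
import numpy as np
from scipy.spatial.transform import Rotation as R
o=get_obs();M=R.from_quat(o["tool_rot"]).as_matrix()
print(round(o["time"],2),np.round(o["position"],4),"jaw",np.degrees(np.arctan2(M[1,2],M[0,2])).round(1),"F",np.round(o["ft_force"],1),"M",np.round(o["moment"],2),"w",round(o["grip_width"],4),"q",np.round(o["q"],2))
E
python3 st.py
```

```text
5.0 [ 0.6548 -0.0137  0.0723] jaw 92.6 F [-0.3  3.5  5.6] M [0.68 0.04 0.02] w 0.0142 q [-0.19  0.75  1.47  0.    0.92 -1.81]
```

Near the stop (expected at a jaw angle of about 96.7°). I'll go on in small turns, watching the moment.

step_arm:
  slide:
    - [0,0,0]
    - [0,0,0]
    - [0,0,0]
    - [0,0,0]
  turn:
    - [0,0,0.005]
    - [0,0,0.01]
    - [0,0,0.013]
    - [0,0,0.013]

```text
time: 5.4
position: [0.6548, -0.0135, 0.0723]
tool_rot: [-0.53, 0.467, 0.53, 0.469]
ft_force: [0.1, 4.4, 5.8]
grip_width: 0.0139
```

```bash
python3 st.py
```

```text
5.4 [ 0.6548 -0.0135  0.0723] jaw 97.2 F [0.1 4.4 5.8] M [ 0.9   0.02 -0.2 ] w 0.0139 q [-0.19  0.75  1.47  0.    0.92 -1.89]
```

step_arm:
  slide:
    - [0,0,0]
    - [0,0,0]
    - [0,0,0]
  turn:
    - [0,0,0.003]
    - [0,0,0.006]
    - [0,0,0.006]

```text
time: 5.7
position: [0.6549, -0.0135, 0.0722]
tool_rot: [-0.539, 0.457, 0.539, 0.459]
ft_force: [1.0, 4.5, 4.3]
grip_width: 0.0144
```

```bash
python3 st.py
```

```text
5.7 [ 0.6549 -0.0135  0.0722] jaw 99.3 F [1.  4.5 4.3] M [ 0.97  0.01 -0.46] w 0.0144 q [-0.19  0.75  1.47  0.    0.92 -1.93]
```

step_arm:
  slide:
    - [0,0,0]
    - [0,0,0]
    - [0,0,0]
    - [0,0,0]
    - [0,0,0.2]
    - [0,0,0.5]
    - [0,0,0.9]
    - [0,0,0.9]
  turn:
    - [0,0,0]
    - [0,0,0]
    - [0,0,0]
    - [0,0,0]
    - [0,0,0]
    - [0,0,0]
    - [0,0,0]
    - [0,0,0]
  jaw: 0.45

```text
time: 6.5
position: [0.6582, -0.0158, 0.1673]
tool_rot: [0.543, -0.455, -0.536, -0.459]
ft_force: [0.4, -0.2, 0.2]
grip_width: 0.0389
```

```bash
python3 - <<'E'
from look import *
o,M,cs=look('')
save(cs,'k3',{"scene":(110,250,220,360),"top":(90,230,190,330)})
W=cloud(cs["scene"])
d=np.hypot(W[...,0]-.653,W[...,1]+.0178)
m=(d<.034)&(W[...,2]>.078)&(W[...,2]<.103);p=W[m]
e=np.linalg.eigh(np.cov(p[:,:2].T))[1][:,1];print(m.sum(),np.degrees(np.arctan2(e[1],e[0])),rect(p[:,:2]))
E
```

```text
6.5 [ 0.6582 -0.0158  0.1673] jaw 99.5 F [ 0.4 -0.2  0.2] M [ 0.01 -0.04 -0.05] w 0.0389 q6 -1.93
172 -172.64228075255875 (array([653.2, -16.9]), array([56.7, 18.9]), 2.1)
```

View pics/k3.png

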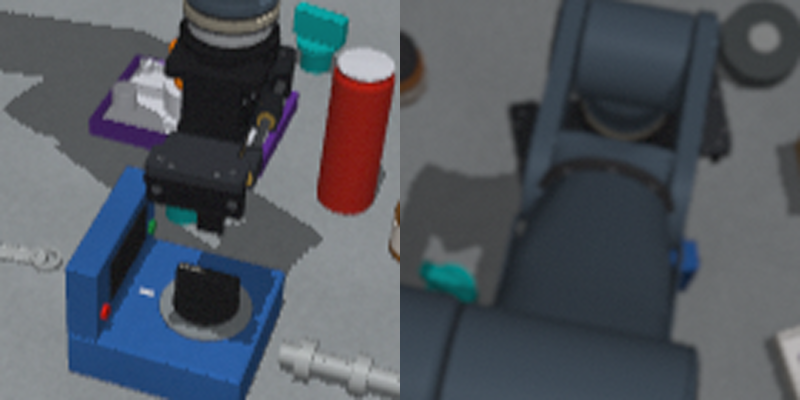

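The knob bar lies along the console's x axis (187° against an expected 186.7°), with torque built up at the stop, so it is at zero. Next, over to the plug.

step_arm:
  slide:
    - [-0.1,0.2,0.35]
    - [-0.25,0.5,0.4]
    - [-0.39,0.8,0.4]
  turn:
    - [0,0,-0.003]
    - [0,0,-0.006]
    - [0,0,-0.011]
  jaw: 0.55

```text
time: 6.9
position: [0.6147, 0.0654, 0.2012]
tool_rot: [-0.523, 0.476, 0.523, 0.476]
ft_force: [0.6, 0.7, 0.8]
grip_width: 0.0466
```

step_arm:
  slide:
    - [-0.2,0.4,0]
    - [-0.39,0.8,0]
  turn:
    - [0,0,0]
    - [0,0,0]

```text
time: 7.1
position: [0.5742, 0.1459, 0.1996]
tool_rot: [-0.522, 0.477, 0.524, 0.475]
ft_force: [0.2, 0.2, 0.1]
grip_width: 0.0478
```

step_arm:
  slide:
    - [-0.2,0.4,0]
    - [-0.39,0.8,0]
  turn:
    - [0,0,0]
    - [0,0,0]

```text
time: 7.3
position: [0.5349, 0.2261, 0.1995]
tool_rot: [-0.523, 0.477, 0.524, 0.474]
ft_force: [0.6, -0.4, -0.8]
grip_width: 0.0478
```

step_arm:
  slide:
    - [-0.2,0.4,-0.2]
    - [-0.4,0.77,-0.6]
    - [-0.4,0.77,-0.6]
    - [-0.4,0.77,-0.6]
  turn:
    - [0,0,0]
    - [0,0,0]
    - [0,0,0]
    - [0,0,0]

```text
time: 7.7
position: [0.4946, 0.3022, 0.1388]
tool_rot: [-0.523, 0.477, 0.525, 0.472]
ft_force: [0.0, -0.2, 1.2]
grip_width: 0.0477
```

```bash
python3 - <<'E'
from look import *
o,M,cs=look('')
save(cs,'p1',{"scene":(80,180,240,340),"top":(150,250,100,200)})
for n,c in cs.items():
    W=cloud(c);L=(W-o["position"])@M
    g=(abs(L[...,2])<.06)&(abs(L[...,1])<.025)&(L[...,0]<.006)&(L[...,0]>-.04)
    p=L[g]
    for s in(1,-1):
        f=p[p[:,2]*s>.008]
        if len(f)>5: print(n,s,len(f),np.round(np.percentile(f,[2,50,98],0),4).tolist())
    I=c["image"];H=cv2.cvtColor(I,cv2.COLOR_RGB2HSV).astype(int);b=np.zeros(I.shape[:2],bool);r=dict(scene=(105,160,265,315),top=(190,225,135,175))[n];b[r[0]:r[1],r[2]:r[3]]=1
    m=b&(H[...,0]>5)&(H[...,0]<18)&(H[...,1]>150)&(W[...,2]>.094)&(W[...,2]<.106);print(n,"plug top",m.sum(),rect(W[m][:,:2]) if m.sum()>5 else 0)
E
```

```text
7.7 [0.4946 0.3022 0.1388] jaw 95.7 F [ 0.  -0.2  1.2] M [ 0.02 -0.01  0.01] w 0.0477 q6 -1.31
scene 1 18 [[-0.0216, -0.0115, 0.0185], [-0.0082, -0.0088, 0.0223], [0.0003, 0.0007, 0.0316]]
scene -1 76 [[-0.0365, -0.0113, -0.0398], [-0.0184, -0.0005, -0.0354], [0.0005, 0.01, -0.0296]]
scene plug top 80 (array([497.2, 296.7]), array([62.8, 24.5]), 10.9)
top plug top 0 0
```

View pics/p1.png

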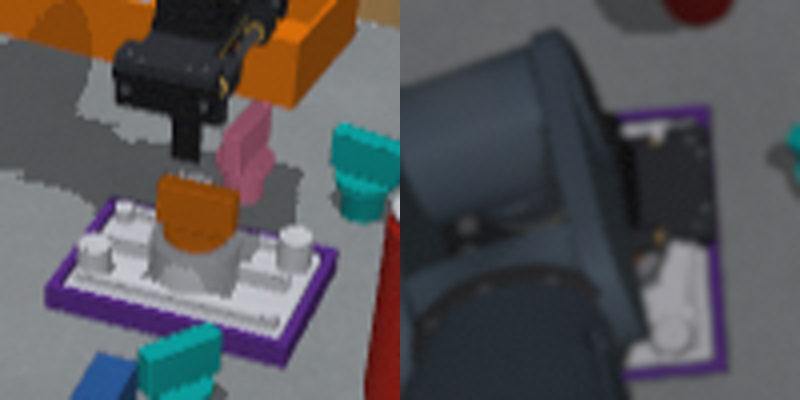

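step_arm:
  slide:
    - [0.01,0,-0.2]
    - [0.01,0,-0.4]
    - [0.01,0,-0.6]
    - [0.01,0,-0.73]
    - [0.01,0,-0.73]
    - [0.01,0,-0.73]
  turn:
    - [0,0,0]
    - [0,0,0]
    - [0,0,0]
    - [0,0,0]
    - [0,0,0]
    - [0,0,0]

```text
time: 8.4
position: [0.4993, 0.3017, 0.0692]
tool_rot: [0.524, -0.475, -0.523, -0.476]
ft_force: [0.3, 0.5, 0.7]
grip_width: 0.0477
```

```bash
python3 - <<'E'
from look import *
o,M,cs=look('')
save(cs,'p2',{"scene":(80,180,240,340),"top":(150,250,100,200)})
E
```

```text
8.4 [0.4993 0.3017 0.0692] jaw 95.5 F [0.3 0.5 0.7] M [0.05 0.04 0.01] w 0.0477 q6 -1.31
```

View pics/p2.png

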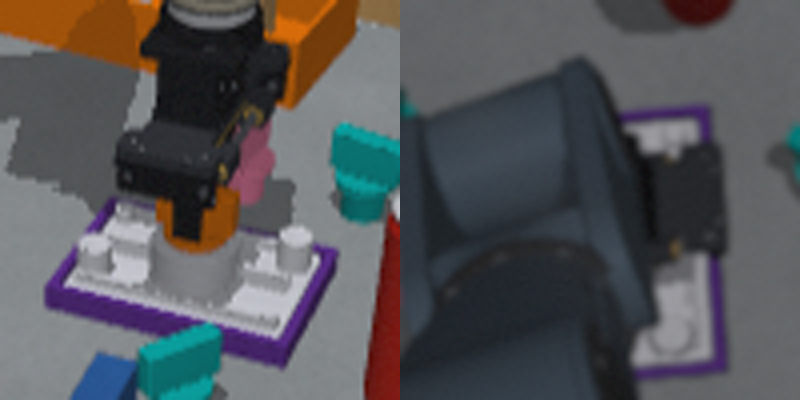

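step_arm:
  slide:
    - [0,0,0]
    - [0,0,0]
    - [0,0,0]
    - [0,0,0]
    - [0,0,0]
    - [0,0,0]
  turn:
    - [0,0,0]
    - [0,0,0]
    - [0,0,0]
    - [0,0,0]
    - [0,0,0]
    - [0,0,0]
  jaw: 0
  newtons: 60

```text
time: 9.1
position: [0.4983, 0.3019, 0.0687]
tool_rot: [0.524, -0.475, -0.523, -0.475]
ft_force: [0.7, -2.4, 1.2]
grip_width: 0.0175
```

```bash
python3 st.py
```

```text
9.1 [0.4983 0.3019 0.0687] jaw 95.6 F [ 0.7 -2.4  1.2] M [-0.39 -0.02 -0.02] w 0.0175 q [ 0.35  0.68  1.66 -0.    0.8  -1.31]
```

step_arm:
  slide:
    - [0,0,0]
    - [0,0,0.002]
    - [0,0,0.005]
    - [0,0,0.005]
    - [0,0,0.009]
    - [0,0,0.013]
    - [0,0,0.017]
    - [0,0,0.021]
    - [0,0,0.024]
    - [0,0,0.024]
    - [0,0,0.028]
    - [0,0,0.032]
  turn:
    - [0,0,0.02]
    - [0,0,0.04]
    - [0,0,0.06]
    - [0,0,0.04]
    - [0,0,0.02]
    - [0,0,0]
    - [0,0,-0.02]
    - [0,0,-0.04]
    - [0,0,-0.06]
    - [0,0,-0.04]
    - [0,0,-0.02]
    - [0,0,0]

```text
time: 10.3
position: [0.4979, 0.3022, 0.0709]
tool_rot: [-0.524, 0.475, 0.525, 0.474]
ft_force: [0.1, -0.3, -2.6]
grip_width: 0.0175
```

```bash
python3 - <<'E'
from look import *
o,M,cs=look('')
save(cs,'p3',{"scene":(80,180,240,340),"top":(150,250,100,200)})
E
```

```text
10.3 [0.4979 0.3022 0.0709] jaw 95.7 F [ 0.1 -0.3 -2.6] M [ 0.05 -0.09 -0.38] w 0.0175 q6 -1.32
```

View pics/p3.png

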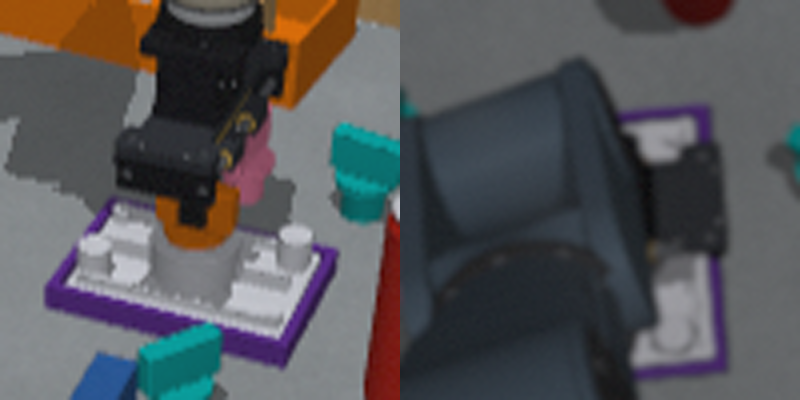

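The plug rises with about 2.6 N of pull and 0.38 N m of twist, and the cover is still down. I'll continue.

step_arm:
  slide:
    - [0,0,0.004]
    - [0,0,0.008]
    - [0,0,0.012]
    - [0,0,0.012]
    - [0,0,0.016]
    - [0,0,0.02]
    - [0,0,0.024]
    - [0,0,0.028]
    - [0,0,0.032]
    - [0,0,0.032]
    - [0,0,0.036]
    - [0,0,0.04]
  turn:
    - [0,0,0.02]
    - [0,0,0.04]
    - [0,0,0.06]
    - [0,0,0.04]
    - [0,0,0.02]
    - [0,0,0]
    - [0,0,-0.02]
    - [0,0,-0.04]
    - [0,0,-0.06]
    - [0,0,-0.04]
    - [0,0,-0.02]
    - [0,0,0]

```text
time: 11.6
position: [0.4976, 0.3021, 0.0751]
tool_rot: [-0.523, 0.476, 0.524, 0.475]
ft_force: [0.2, -0.5, -3.4]
grip_width: 0.0177
```

step_arm:
  slide:
    - [0,0,0.004]
    - [0,0,0.008]
    - [0,0,0.012]
    - [0,0,0.012]
    - [0,0,0.016]
    - [0,0,0.02]
    - [0,0,0.024]
    - [0,0,0.028]
    - [0,0,0.032]
    - [0,0,0.032]
    - [0,0,0.036]
    - [0,0,0.04]
  turn:
    - [0,0,0.02]
    - [0,0,0.04]
    - [0,0,0.06]
    - [0,0,0.04]
    - [0,0,0.02]
    - [0,0,0]
    - [0,0,-0.02]
    - [0,0,-0.04]
    - [0,0,-0.06]
    - [0,0,-0.04]
    - [0,0,-0.02]
    - [0,0,0]

```text
time: 12.8
position: [0.4976, 0.3021, 0.0791]
tool_rot: [-0.523, 0.476, 0.524, 0.475]
ft_force: [0.7, -0.3, -4.2]
grip_width: 0.0176
```

```bash
python3 - <<'E'
from look import *
o,M,cs=look('')
save(cs,'p4',{"scene":(80,180,240,340),"top":(150,250,100,200)})
E
```

```text
12.8 [0.4976 0.3021 0.0791] jaw 95.6 F [ 0.7 -0.3 -4.2] M [ 0.04 -0.05 -0.41] w 0.0176 q6 -1.31
```

View pics/p4.png

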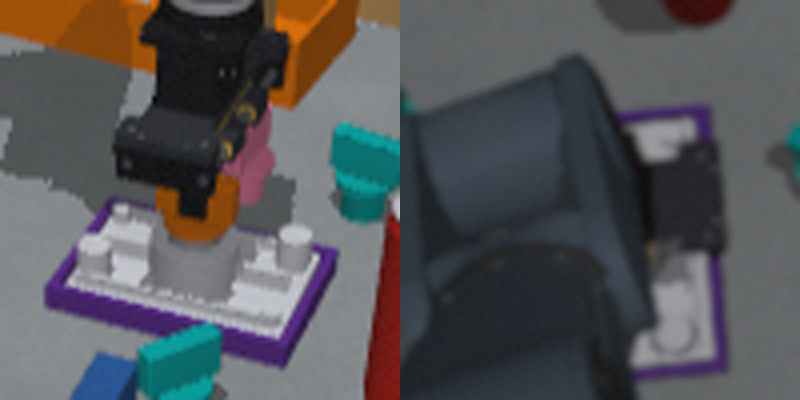

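step_arm:
  slide:
    - [0,0,0.004]
    - [0,0,0.008]
    - [0,0,0.012]
    - [0,0,0.012]
    - [0,0,0.016]
    - [0,0,0.02]
    - [0,0,0.024]
    - [0,0,0.028]
    - [0,0,0.032]
    - [0,0,0.032]
    - [0,0,0.036]
    - [0,0,0.04]
  turn:
    - [0,0,0.02]
    - [0,0,0.04]
    - [0,0,0.06]
    - [0,0,0.04]
    - [0,0,0.02]
    - [0,0,0]
    - [0,0,-0.02]
    - [0,0,-0.04]
    - [0,0,-0.06]
    - [0,0,-0.04]
    - [0,0,-0.02]
    - [0,0,0]

```text
time: 14.1
position: [0.4978, 0.3021, 0.0833]
tool_rot: [-0.523, 0.476, 0.524, 0.475]
ft_force: [-0.5, -0.3, -3.3]
grip_width: 0.0177
```

step_arm:
  slide:
    - [0,0,0.004]
    - [0,0,0.008]
    - [0,0,0.012]
    - [0,0,0.012]
    - [0,0,0.016]
    - [0,0,0.02]
    - [0,0,0.024]
    - [0,0,0.028]
    - [0,0,0.032]
    - [0,0,0.032]
    - [0,0,0.036]
    - [0,0,0.04]
  turn:
    - [0,0,0.02]
    - [0,0,0.04]
    - [0,0,0.06]
    - [0,0,0.04]
    - [0,0,0.02]
    - [0,0,0]
    - [0,0,-0.02]
    - [0,0,-0.04]
    - [0,0,-0.06]
    - [0,0,-0.04]
    - [0,0,-0.02]
    - [0,0,0]

```text
time: 15.3
position: [0.4978, 0.3021, 0.0873]
tool_rot: [-0.523, 0.476, 0.524, 0.475]
ft_force: [1.1, -0.1, -4.2]
grip_width: 0.0177
```

step_arm:
  slide:
    - [0,0,0.004]
    - [0,0,0.008]
    - [0,0,0.012]
    - [0,0,0.012]
    - [0,0,0.016]
    - [0,0,0.02]
    - [0,0,0.024]
    - [0,0,0.028]
    - [0,0,0.032]
    - [0,0,0.032]
    - [0,0,0.036]
    - [0,0,0.04]
  turn:
    - [0,0,0.02]
    - [0,0,0.04]
    - [0,0,0.06]
    - [0,0,0.04]
    - [0,0,0.02]
    - [0,0,0]
    - [0,0,-0.02]
    - [0,0,-0.04]
    - [0,0,-0.06]
    - [0,0,-0.04]
    - [0,0,-0.02]
    - [0,0,0]

```text
time: 16.5
position: [0.4982, 0.3024, 0.0919]
tool_rot: [0.524, -0.475, -0.524, -0.475]
ft_force: [0.5, -0.1, -0.7]
grip_width: 0.0177
```

step_arm:
  slide:
    - [0,0,0.004]
    - [0,0,0.008]
    - [0,0,0.012]
    - [0,0,0.012]
    - [0,0,0.016]
    - [0,0,0.02]
    - [0,0,0.024]
    - [0,0,0.028]
    - [0,0,0.032]
    - [0,0,0.032]
    - [0,0,0.036]
    - [0,0,0.04]
  turn:
    - [0,0,0.02]
    - [0,0,0.04]
    - [0,0,0.06]
    - [0,0,0.04]
    - [0,0,0.02]
    - [0,0,0]
    - [0,0,-0.02]
    - [0,0,-0.04]
    - [0,0,-0.06]
    - [0,0,-0.04]
    - [0,0,-0.02]
    - [0,0,0]

```text
time: 17.7
position: [0.4982, 0.3024, 0.0959]
tool_rot: [0.524, -0.475, -0.524, -0.475]
ft_force: [-0.4, 0.7, -1.4]
grip_width: 0.0177
```

```bash
python3 - <<'E'
from look import *
o,M,cs=look('')
save(cs,'p5',{"scene":(80,180,240,340),"top":(150,250,100,200)})
E
```

```text
17.7 [0.4982 0.3024 0.0959] jaw 95.6 F [-0.4  0.7 -1.4] M [0.04 0.08 0.07] w 0.0177 q6 -1.31
```

View pics/p5.png

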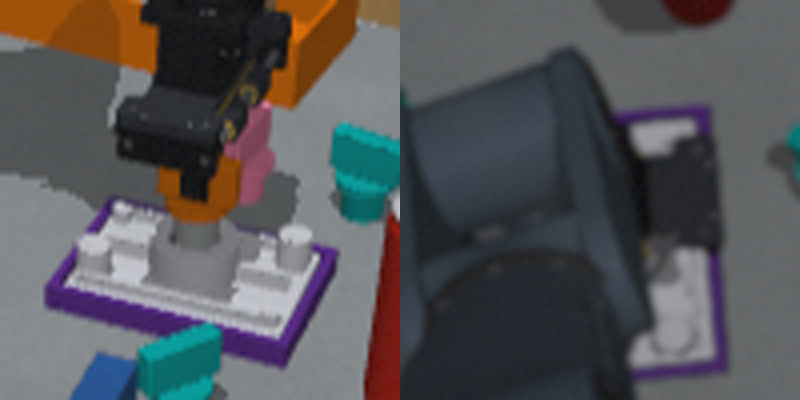

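The seal has let go (27 mm up, force equals the plug's weight, no torque left) and the cover is down. I'll lift out and carry it to the pad at about (0.466, -0.257).

step_arm:
  slide:
    - [0,0,0.05]
    - [0,0,0.12]
    - [0,0,0.25]
    - [0,0,0.45]
    - [0,0,0.7]
    - [0,0,0.95]
  turn:
    - [0,0,0]
    - [0,0,0]
    - [0,0,0]
    - [0,0,0]
    - [0,0,0]
    - [0,0,0]

```text
time: 18.4
position: [0.4982, 0.3022, 0.1927]
tool_rot: [0.523, -0.475, -0.523, -0.476]
ft_force: [0.1, -0.3, -0.7]
grip_width: 0.0177
```

step_arm:
  slide:
    - [-0.01,-0.25,0.15]
    - [-0.03,-0.6,0.2]
    - [-0.05,-0.93,0.2]
  turn:
    - [0,0,0]
    - [0,0,0]
    - [0,0,0]

```text
time: 18.7
position: [0.494, 0.2087, 0.2133]
tool_rot: [0.525, -0.474, -0.523, -0.477]
ft_force: [-0.1, -0.0, -0.9]
grip_width: 0.0175
```

step_arm:
  slide:
    - [-0.02,-0.3,0]
    - [-0.04,-0.6,0]
    - [-0.06,-0.93,0]
  turn:
    - [0,0,0]
    - [0,0,0]
    - [0,0,0]

```text
time: 19.0
position: [0.4873, 0.1153, 0.2121]
tool_rot: [0.524, -0.475, -0.523, -0.476]
ft_force: [0.6, -0.2, -1.6]
grip_width: 0.0176
```

step_arm:
  slide:
    - [-0.02,-0.3,0]
    - [-0.04,-0.6,0]
    - [-0.05,-0.93,0]
  turn:
    - [0,0,0]
    - [0,0,0]
    - [0,0,0]

```text
time: 19.3
position: [0.4822, 0.0222, 0.212]
tool_rot: [0.524, -0.475, -0.523, -0.476]
ft_force: [0.1, 0.1, -0.7]
grip_width: 0.0178
```

step_arm:
  slide:
    - [-0.02,-0.3,0]
    - [-0.04,-0.6,0]
    - [-0.05,-0.93,0]
  turn:
    - [0,0,0]
    - [0,0,0]
    - [0,0,0]

```text
time: 19.6
position: [0.4771, -0.0708, 0.212]
tool_rot: [0.524, -0.475, -0.523, -0.476]
ft_force: [0.2, 0.1, -0.3]
grip_width: 0.0176
```

step_arm:
  slide:
    - [-0.02,-0.3,0]
    - [-0.04,-0.6,0]
    - [-0.06,-0.93,0]
  turn:
    - [0,0,0]
    - [0,0,0]
    - [0,0,0]

```text
time: 19.9
position: [0.4711, -0.1639, 0.212]
tool_rot: [0.524, -0.475, -0.523, -0.476]
ft_force: [0.3, 0.3, -0.5]
grip_width: 0.0174
```

step_arm:
  slide:
    - [-0.02,-0.3,-0.1]
    - [-0.04,-0.6,-0.3]
    - [-0.05,-0.94,-0.6]
    - [-0.05,-0.94,-0.8]
    - [-0.05,-0.94,-0.8]
  turn:
    - [0,0,0]
    - [0,0,0]
    - [0,0,0]
    - [0,0,0]
    - [0,0,0]

```text
time: 20.4
position: [0.4647, -0.2567, 0.1292]
tool_rot: [-0.521, 0.476, 0.525, 0.476]
ft_force: [0.9, 1.1, -0.6]
grip_width: 0.0179
```

```bash
python3 - <<'E'
from look import *
o,M,cs=look('')
save(cs,'t1',{"scene":(190,340,100,250),"top":(150,250,310,410)})
for n,c in cs.items():
    W=cloud(c);I=c["image"];H=cv2.cvtColor(I,cv2.COLOR_RGB2HSV).astype(int)
    b=np.zeros(I.shape[:2],bool);r=dict(scene=(190,340,100,250),top=(170,250,310,410))[n];b[r[0]:r[1],r[2]:r[3]]=1
    m=b&(H[...,0]>125)&(H[...,0]<150)&(H[...,1]>90);print(n,"pad",m.sum(),rect(W[m][:,:2]) if m.sum()>5 else 0)
    m=b&(H[...,0]>5)&(H[...,0]<18)&(H[...,1]>150)&(W[...,2]>.09);p=W[m];print(n,"plug",m.sum(),np.round(np.percentile(p,[2,50,98],0),3).tolist() if len(p) else 0)
    L=(W-o["position"])@M
    g=(abs(L[...,2])<.06)&(abs(L[...,1])<.025)&(L[...,0]<.006)&(L[...,0]>-.04)
    p=L[g];print("fingers+",len(p),np.round(np.percentile(p,[2,50,98],0),4).tolist() if len(p) else 0)
E
```

```text
20.4 [ 0.4647 -0.2567  0.1292] jaw 95.4 F [ 0.9  1.1 -0.6] M [0.05 0.02 0.  ] w 0.0179 q6 -2.38
scene pad 611 (array([ 466.7, -260.6]), array([68.7, 68. ]), 17.2)
scene plug 310 [[0.452, -0.286, 0.116], [0.483, -0.266, 0.135], [0.498, -0.25, 0.163]]
fingers+ 200 [[-0.0358, -0.0241, -0.0233], [-0.0185, -0.0113, -0.0118], [0.0053, 0.0099, 0.012]]
top pad 4 0
top plug 0 0
fingers+ 0 0
```

View pics/t1.png

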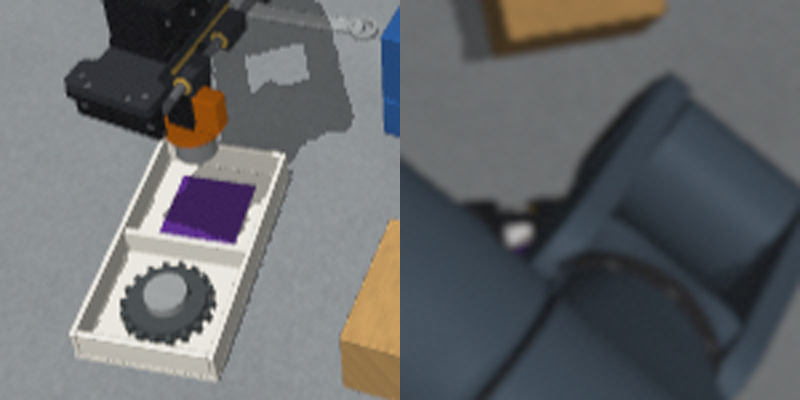

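The plug hangs clear over the pad (scene crop: pad (210,210), plug (195,130)) and is well centred. Lowering.

step_arm:
  slide:
    - [0.01,0,-0.2]
    - [0.01,0,-0.4]
    - [0.01,0,-0.55]
    - [0.01,0,-0.66]
    - [0.01,0,-0.7]
    - [0.01,0,-0.7]
  turn:
    - [0,0,0]
    - [0,0,0]
    - [0,0,0]
    - [0,0,0]
    - [0,0,0]
    - [0,0,0]

```text
time: 21.1
position: [0.4676, -0.2566, 0.0612]
tool_rot: [0.524, -0.475, -0.523, -0.475]
ft_force: [-0.1, -0.4, -0.8]
grip_width: 0.018
```

```bash
python3 - <<'E'
from look import *
o,M,cs=look('')
save(cs,'t2',{"scene":(190,340,100,250),"top":(150,250,310,410)})
E
```

```text
21.1 [ 0.4676 -0.2566  0.0612] jaw 95.6 F [-0.1 -0.4 -0.8] M [-0.01 -0.   -0.03] w 0.018 q6 -2.38
```

View pics/t2.png

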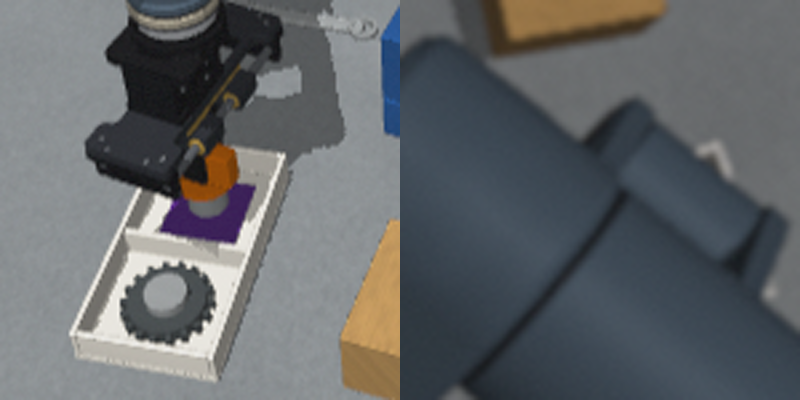

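step_arm:
  slide:
    - [0,0,-0.02]
    - [0,0,-0.04]
    - [0,0,-0.055]
    - [0,0,-0.06]
    - [0,0,-0.06]
  turn:
    - [0,0,0]
    - [0,0,0]
    - [0,0,0]
    - [0,0,0]
    - [0,0,0]

```text
time: 21.7
position: [0.4672, -0.2567, 0.0546]
tool_rot: [-0.523, 0.475, 0.524, 0.475]
ft_force: [-0.4, 0.7, -0.6]
grip_width: 0.0177
```

step_arm:
  slide:
    - [0,0,-0.01]
    - [0,0,-0.01]
  turn:
    - [0,0,0]
    - [0,0,0]

```text
time: 21.9
position: [0.4672, -0.2567, 0.0536]
tool_rot: [-0.523, 0.475, 0.524, 0.475]
ft_force: [-0.6, -0.7, -1.0]
grip_width: 0.0174
```

step_arm:
  slide:
    - [0,0,-0.01]
    - [0,0,-0.01]
  turn:
    - [0,0,0]
    - [0,0,0]

```text
time: 22.1
position: [0.4673, -0.2569, 0.0534]
tool_rot: [0.524, -0.475, -0.524, -0.475]
ft_force: [-0.3, 0.2, 4.7]
grip_width: 0.0176
```

```bash
python3 st.py
```

```text
22.1 [ 0.4673 -0.2569  0.0534] jaw 95.5 F [-0.3  0.2  4.7] M [0.17 0.15 0.06] w 0.0176 q [-0.71  0.67  1.79 -0.    0.68 -2.38]
```

Contact (+4.7 N). I'll release, wait, then back straight up.

step_arm:
  slide:
    - [0,0,0]
    - [0,0,0]
    - [0,0,0]
    - [0,0,0]
    - [0,0,0]
    - [0,0,0.1]
    - [0,0,0.25]
    - [0,0,0.5]
    - [0,0,0.8]
    - [0,0,1.0]
  turn:
    - [0,0,0]
    - [0,0,0]
    - [0,0,0]
    - [0,0,0]
    - [0,0,0]
    - [0,0,0]
    - [0,0,0]
    - [0,0,0]
    - [0,0,0]
    - [0,0,0]
  jaw: 0.5

```text
time: 23.1
position: [0.4678, -0.2572, 0.1552]
tool_rot: [0.525, -0.475, -0.523, -0.475]
ft_force: [0.4, 0.2, 1.1]
grip_width: 0.0436
```

step_arm:
  slide:
    - [0,0,0.3]
    - [0,0.3,0.5]
    - [0,0.6,0.5]
    - [0,1.0,0.5]
  turn:
    - [0,0,0]
    - [0,0,0]
    - [0,0,0]
    - [0,0,0]

```text
time: 23.5
position: [0.4681, -0.1572, 0.2045]
tool_rot: [0.525, -0.476, -0.522, -0.476]
ft_force: [0.9, 0.7, -0.4]
grip_width: 0.0435
```

step_arm:
  slide:
    - [0,0.3,0]
    - [0,0.6,0]
    - [0,1.0,0]
  turn:
    - [0,0,0]
    - [0,0,0]
    - [0,0,0]

```text
time: 23.8
position: [0.4676, -0.0563, 0.2036]
tool_rot: [0.524, -0.475, -0.523, -0.476]
ft_force: [0.2, -0.4, 0.1]
grip_width: 0.0435
```

step_arm:
  slide:
    - [0,0.3,0]
    - [0,0.6,0]
    - [0,1.0,0]
    - [0,1.0,0]
  turn:
    - [0,0,0]
    - [0,0,0]
    - [0,0,0]
    - [0,0,0]

```text
time: 24.2
position: [0.4661, 0.047, 0.2034]
tool_rot: [-0.524, 0.474, 0.525, 0.474]
ft_force: [-0.2, -1.0, -0.4]
grip_width: 0.0434
```

```bash
python3 - <<'E'
from look import *
o,M,cs=look('')
save(cs,'f1',{"scene":(190,340,100,250),"top":(150,250,310,410)})
cv2.imwrite('pics/f2.png',cv2.resize(cs["scene"]["image"][:,:,::-1],(800,600)))
for n,c in cs.items():
    W=cloud(c);I=c["image"];H=cv2.cvtColor(I,cv2.COLOR_RGB2HSV).astype(int)
    b=np.zeros(I.shape[:2],bool);r=dict(scene=(190,340,100,250),top=(170,250,310,410))[n];b[r[0]:r[1],r[2]:r[3]]=1
    m=b&(H[...,0]>125)&(H[...,0]<150)&(H[...,1]>90);print(n,"pad",m.sum(),rect(W[m][:,:2]) if m.sum()>5 else 0)
    m=b&(H[...,0]>5)&(H[...,0]<18)&(H[...,1]>150)&(W[...,2]>.08);p=W[m];print(n,"plug top",m.sum(),rect(p[:,:2]) if len(p)>5 else 0, np.round(np.median(p[:,2]),3))
    b=np.zeros(I.shape[:2],bool);r=dict(scene=(120,175,245,330),top=(170,250,125,187))[n];b[r[0]:r[1],r[2]:r[3]]=1
    m=b&(W[...,2]>.046)&(W[...,2]<.058)&(H[...,1]<60);print("cover bosses z",np.median(W[m][:,2]))
E
```

```text
24.2 [0.4661 0.047  0.2034] jaw 95.8 F [-0.2 -1.  -0.4] M [ 0.02 -0.07 -0.01] w 0.0434 q6 -1.81
scene pad 336 (array([ 466.3, -261.6]), array([69.3, 65. ]), 17.6)
scene plug top 166 (array([ 467.3, -260.8]), array([64.7, 18.9]), 5.4) 0.083
cover bosses z 0.05043202636334265
top pad 126 (array([ 465.3, -257.4]), array([63.1, 65.1]), 17.7)
top plug top 84 (array([ 463.5, -253.6]), array([57.9, 16.9]), 7.3) 0.084
cover bosses z 0.05130106280416191
```

View pics/f1.png

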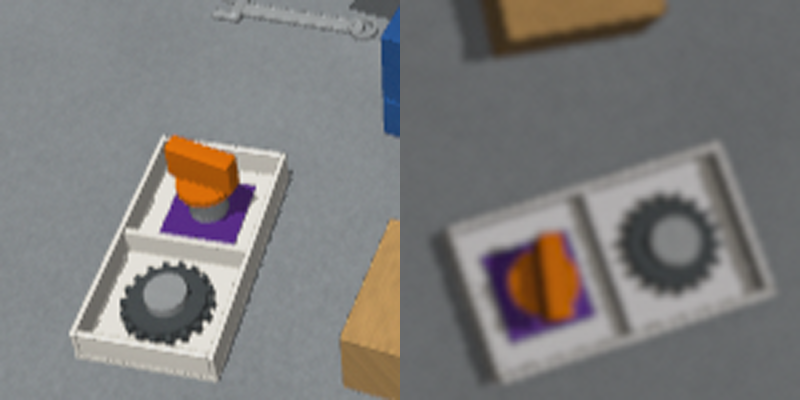

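View pics/f2.png

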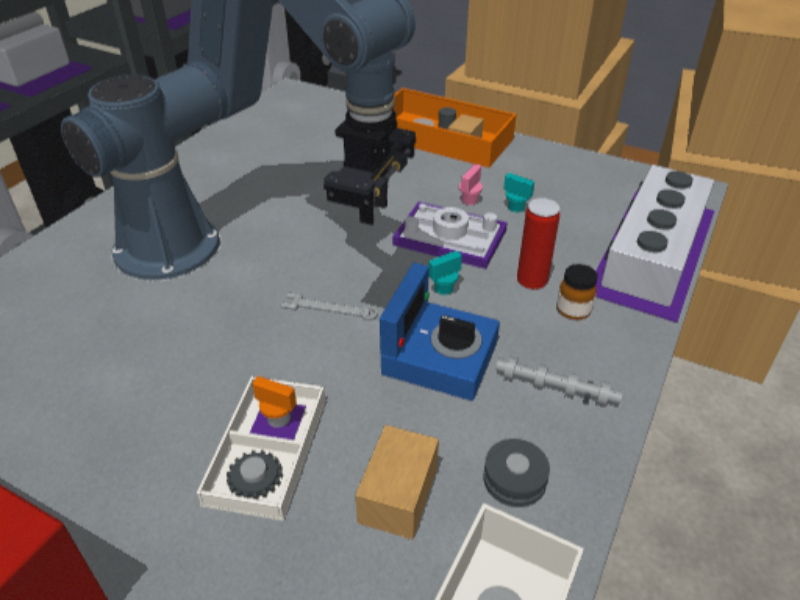

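The plug stands upright on the pad (top at 84 mm), the cover lies flat, the knob is at zero and everything else is in place. Handing in.

```bash
python3 -c "
from rig import hand_in
print(hand_in())"
```

```text
the job is handed in; nothing more can be done
None
```

The job is handed in at about 24 s of the 72 s allowed; no verdict was reported.

**Knob:** I turned it about 53° counter-clockwise until it hit the stop, where the resisting moment rose to 0.46 N m. Seen afterwards, the bar lay at 187° against the expected 186.7°.

**Plug removal:** I twisted the orange plug about ±21° in seven cycles while raising it slowly. The pull was at most about 4 N at each reading, and the cover looked down in its nest in every picture. The cover's boss tops still read 50–51 mm, as before.

**Placing:** The plug stands upright and released on the purple pad, with its top at 84 mm as expected. Nothing else visibly moved, and the arm is clear.

**Disagreement:** The two cameras differed by about 5 mm sideways, so I corrected the scene camera using the gripper's known position. On the plug's final offset from the pad centre, the scene camera showed about 1 mm and the top camera about 4 mm.

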